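Sweep the loose jar caps into the dustpan

TASK

Three dirty screw caps are lying loose on the lab bench: sweep all three across the bench with your fingers and over the lip of the dustpan, until each lies wholly inside it. They are contaminated, so only push them along, gently: do not pinch them, press hard on them or lift them off the surface. Leave the two capped jars, the flask and the bottle standing where they are.

Things in the scene. Friction and masses are not known exactly. Their poses are not given: they have to be found in the camera images.
- cap_a: A loose white ribbed plastic screw cap lying flat on the bench, closed top up: a disc 40 mm across and 16 mm high, 11 to 18 g, slides easily. Origin: centre of its underside, z up.
- cap_b: A loose white ribbed plastic screw cap lying flat on the bench, closed top up: a disc 40 mm across and 16 mm high, 11 to 18 g, slides easily. Origin: centre of its underside, z up.
- cap_c: A loose white ribbed plastic screw cap lying flat on the bench, closed top up: a disc 40 mm across and 16 mm high, 11 to 18 g, slides easily. Origin: centre of its underside, z up.
- dustpan: Sheet-steel dustpan with a wooden handle, flat on the bench; it stays put when touched. Origin: centre of the pan's underside on the bench (handle not counted); +x points from the mouth to the back wall and on along the handle, z up. Outside 180 mm deep (x -90 to +90) and 200 mm wide (y -100 to +100). Floor 2.5 mm above the bench. Handle from x = 110 to 245 mm, 25 mm thick, axis 30 mm up.
- dustpan_mouth (a point): Middle of the dustpan's mouth, the open 200 mm wide side, on the lip's front edge at bench level (axes as the dustpan's). The lip slopes up over 22 mm to the pan's floor. Side walls: 3 mm thick sheet, starting 10 mm behind the lip's edge 16 mm high and rising to 46 mm at the back; back wall 3 mm thick, 46 mm high.
- jar_a: Amber glass sample jar with its white cap screwed on, standing among the loose caps: 50 mm across, 58 mm tall in all, about 110 g. Leave it alone. Origin: centre of its underside, z up.
- jar_b: A second such jar, 50 mm across, 58 mm tall, standing near the dustpan's corner on the robot's side. Leave it alone. Origin: centre of its underside, z up.
- flask: Stoppered clear conical flask, 64 mm across the foot, 122 mm tall, standing beyond the caps. Leave it alone. Origin: centre of its underside, z up.
- bottle: Amber reagent bottle with a red cap and a blank label, 60 mm across, 122 mm tall, standing beyond the caps. Leave it alone. Origin: centre of its underside, z up.
There are look-alikes about, which are no part of the job. Leave any turquoise look-alike of the cap_a alone.

How it is judged:
By the outcome, as a careful person would: the job done as asked, in the order asked, and still so for the second after the job is handed in, with the robot touching nothing.
It also fails if it takes over 64 s, if anything falls off the work surface, if the arm or the gripper's body presses on something with over 40 N, if the wrist force passes 120 N, or if a joint passes its speed limit or range.

ROBOT

A 7-joint arm with a two-finger parallel gripper is mounted at the origin on the work surface. World frame = base frame: x ahead of the robot, y to its left, z up, the work surface at z = 0. Lengths are in mm, angles in rad, forces in N, time in s.
With the tool pointing down it reaches from about 400 to 875 mm from the base axis. Payload 4.4 kg.
Tool frame: the origin (TCP) lies at the very end of the fingers, on their centre line; the grasp point (between the pads) lies 19 mm behind it; y points along the fingers, z is the direction in which the jaws open and shut, and the axes are right-handed (so a half turn about y gives the same grasp; the last joint's range is limited). The gripper opens to 85 mm and grips with 20 to 120 N. Pads are 22 mm wide; open, the fingers measure 114 mm over their backs; the gripper's body (76 mm by 85 mm) begins 54 mm behind the grasp point. The pads swing forward as they close: fully open they stand 13 mm farther back than shut.
Start: joints at [-1.301, 0.628, 0.038, 1.517, -0.027, 0.996, -0.02], TCP at [214.168, 613.718, 231.313] pointing down, gripper open.
Joint ranges: [-3.06, 3.06], [-0.37, 2.12], [-1.25, 1.32], [0.18, 2.47], [-1.1, 4.24], [0.23, 1.98], [-2.94, 2.94]. Speed limits (rad/s): [2.57, 2.57, 3.14, 3.14, 3.14, 3.14, 3.14].

INTERFACE

Orientations are given as [roll, pitch, yaw] about the fixed x, y, z axes, in that order (R = Rz(yaw) Ry(pitch) Rx(roll)).
In Python, from cell import * gives the robot as it stands.
- The arm moves only by the tool apply_moves, never from a script. Its argument "targets" is a list of rows, each a list of 6 numbers: the shift along the tool's x, y, z in units of 40 mm (1.0 is 40 mm), then the turn, a rotation vector about the tool's x, y, z in units of 8 degrees (1.0 is 8 degrees). A call has 1 to 12 rows; each row shifts and turns the commanded pose from where the row before left it, along the tool's axes as they then stand; what a row does not reach is not made up. A row lasts 1/8 s, in which the tool goes at most 62.5 mm and 10.7 degrees, less where a joint would pass 70% of its speed; a pose out of reach is approached as far as the arm can. A call is refused whole if a number of a shift passes 1 or a number of a turn 1, either way. A call with a gripper value outside its range is refused whole. "jaw" is the gripper command: -1 is shut, 1 is fully open, values between are in proportion, set as the call begins (left out, the last holds). The fingers move at their own pace and stop on an object; the grip force is fixed at half the most. Time passes only in rows, so rows that do not move let the fingers close. It gives the time, the measured TCP pose, the force and the opening at its end, in the units of the state.
- read_state(): the state, without advancing time (a new reading comes with each control period).
- get_image(name): name is "scene" or "top" or "wrist"; returns the picture (480x640x3 uint8, red, green, blue); there is no depth.
- calibration(name): a dict with "fx", "fy", "cx", "cy" (pixels), "world_from_camera" (4x4, takes a point from camera to world coordinates). Camera axes: x right, y down, z forward; pixel columns grow to the right and rows downward; lengths in mm; the calibration is good to about 2 mm. A picture is of the moment at which its call begins: read the wrist's pose just before it. calibration takes no time and is no camera call; for the wrist camera it gives the pose at the moment of the call.
- finish_job(): hands the job in, once; it reports no verdict.
The state is a dict: "clock": time; "qpos": joint angles; "qd": joint speeds; "tau": joint torques, N m; "eef_pos": TCP position; "tool_rot": TCP orientation; "force": force on the tool from outside, world axes, zero at the start; "torque": the same for the moment, N m; "width": finger opening in mm.
Only numpy, scipy, OpenCV 4.12 (cv2) and the standard library are available. Lean on these libraries where they do the work, as an engineer would, in place of code of your own. Each camera call takes 0.05 s, during which the arm holds its last target. There are 200 camera calls.

## Working session

There is one attempt and no reset: what is moved stays moved. The work goes in short steps, Python scripts to look and compute and a tool call to move; the robot and the scene stay as the last step left them, time stands still between calls to the robot, and variables do not carry over. Pictures are saved under pics/ and viewed, about 8 in all and at most 12, crops included, and the job is handed in when it is done.

Besides the shell and the picture viewer there is one more tool, called after ">>>" as name(argument=value, ...), one argument or row to a line, values as JSON. apply_moves: Moves the arm, as the interface text tells. Its arguments: {"type":"object","properties":{"targets":{"type":"array"},"jaw":{"type":"number"}},"required":["targets"]}

```bash
mkdir -p pics; ls; python3 - <<'E'
from cell import *
import cv2
s=read_state();print(s['clock'],s['eef_pos'],s['tool_rot'],s['width'],s['force'])
for n in("top","scene"):
    im=get_image(n);cv2.imwrite(f"pics/{n}0.png",im[:,:,::-1]);print(n,calibration(n))
E
```

```text
pics
0.0 [213.95757903 613.10414991 230.37541159] [-1.57274097e+00 -4.08133015e-05 -3.35825787e-01] 85.27046079912047 [-0.30376465 -0.09909644  0.01994294]
top {'fx': 615.9403602927777, 'fy': 615.9403602927777, 'cx': 320.07458719033417, 'cy': 238.60804522334126, 'world_from_camera': array([[-1.49528709e-02, -9.95614022e-01,  9.23532914e-02,
         4.45349996e+02],
       [-9.99876217e-01,  1.44365935e-02, -6.25581450e-03,
         2.72155107e+01],
       [ 4.89510971e-03, -9.24354020e-02, -9.95706651e-01,
         1.39677220e+03],
       [ 0.00000000e+00,  0.00000000e+00,  0.00000000e+00,
         1.00000000e+00]])}
scene {'fx': 502.4550623451566, 'fy': 502.4550623451566, 'cx': 315.25327482622436, 'cy': 237.48268305437102, 'world_from_camera': array([[ 8.72478775e-01,  3.85235458e-01, -3.00623400e-01,
         8.58188658e+02],
       [ 4.88622638e-01, -6.81043830e-01,  5.45368885e-01,
        -4.82771336e+02],
       [ 5.35772014e-03, -6.22714175e-01, -7.82431052e-01,
         7.74548189e+02],
       [ 0.00000000e+00,  0.00000000e+00,  0.00000000e+00,
         1.00000000e+00]])}
```

View pics/top0.png

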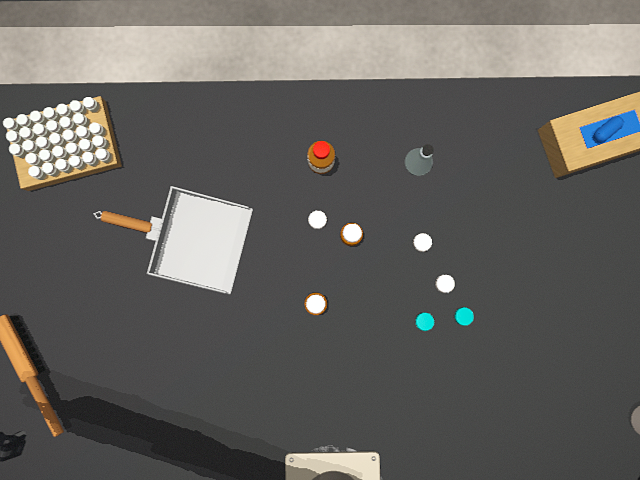

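View pics/scene0.png

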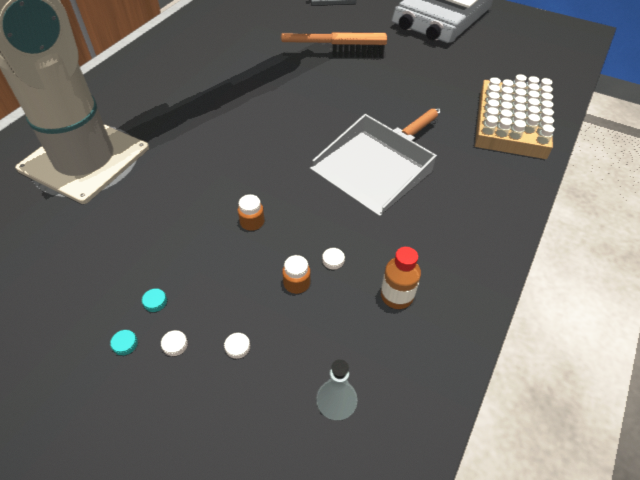

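The top view shows loose white caps at (317,219), (423,242) and (446,284). The jars are at (352,233) and (316,304), and the turquoise caps at (425,321) and (465,316). The pan mouth runs from (252,208) to (230,293), with the bottle at (322,157) and the flask at (420,160).

```bash
cat > h.py <<'E'
from cell import *
import cv2, numpy as np
def ray(n,u,v,z,c=None):
    c=c or calibration(n);T=c["world_from_camera"]
    d=T[:3,:3]@np.array([(u-c["cx"])/c["fx"],(v-c["cy"])/c["fy"],1]);o=T[:3,3]
    return (o+d*(z-o[2])/d[2])[:2]
def blobs(im,turq=False):
    h=cv2.cvtColor(im,cv2.COLOR_RGB2HSV)
    m=cv2.inRange(h,(80,120,100),(100,255,255)) if turq else cv2.inRange(h,(0,0,225),(180,40,255))
    n,l,st,ce=cv2.connectedComponentsWithStats(m)
    return [(ce[i],st[i]) for i in range(1,n) if 120<st[i][4]<800]
def caps(im=None):
    im=get_image("top") if im is None else im
    for t in(0,1):
        for c,s in blobs(im,t):
            if 200<c[0]<520 and c[1]>180 or 100<c[0]: print("turq" if t else "white",c.round(1),s[2:],"z16",ray("top",*c,16).round(1),"z58",ray("top",*c,58).round(1))
E
python3 - <<'E'
from h import *
im=cv2.imread("pics/top0.png")[:,:,::-1].copy();caps(im)
for k,p in dict(mouthL=(252,208),mouthR=(230,293),backL=(171,187),backR=(149,274)).items(): print(k,ray("top",*p,46 if 'b' in k else 10).round(1))
for k,p in dict(bottletop=(321,150,122),bottlefoot=(322,160,20),flaskfoot=(419,162,5),flasktop=(427,151,120)).items(): print(k,ray("top",*p).round(1))
g=cv2.resize(im[170:350,130:490],None,fx=2.2,fy=2.2,interpolation=2);cv2.imwrite("pics/crop.png",g[:,:,::-1])
E
```

```text
white [317.1 219. ] [ 18  17 237] z16 [618.   24.6] z58 [612.8  24.7]
white [351.9 232.1] [ 19  18 255] z16 [587.1 -53.4] z58 [582.8 -51. ]
white [422.5 241.7] [ 18  17 243] z16 [ 563. -212.] z58 [ 559.4 -204.7]
white [445. 283.] [ 17  17 242] z16 [ 469.5 -259.7] z58 [ 468.8 -251. ]
white [315.2 303.5] [ 19  18 267] z16 [428.4  31.5] z58 [428.9  31.3]
turq [463.9 316. ] [ 19  19 276] z16 [ 395.6 -299.4] z58 [ 397.1 -289.4]
turq [424.5 321.2] [ 20  19 277] z16 [ 385.4 -211.1] z58 [ 387.2 -203.8]
mouthL [646. 172.]
mouthR [454.5 222.2]
backL [690.3 347.5]
backR [498.3 394.1]
bottletop [751.   14.5]
bottlefoot [752.3  11.5]
flaskfoot [ 747.9 -211.4]
flasktop [ 746.3 -209.3]
```

View pics/crop.png

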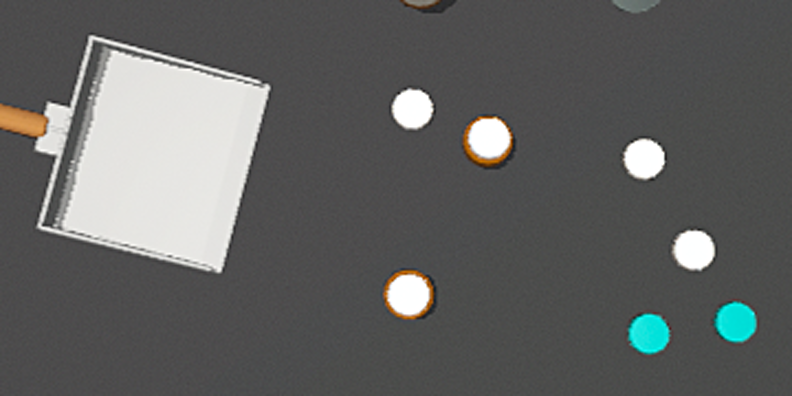

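>>> apply_moves(
  targets=[
    [0, 0, 0, 0, 0.906, 0],
    [0, 0, 0, 0, 0.906, 0],
    [0, 0, 0, 0, 0.906, 0],
    [0, 0, 0, 0, 0.906, 0],
    [0, 0, 0, 0, 0.906, 0],
    [0, 0, 0, 0, 0.906, 0],
    [0, 0, 0, 0, 0.906, 0],
  ],
  jaw=-0.39,
)

```text
clock: 0.98
eef_pos: [214.0, 613.4, 230.8]
tool_rot: [-1.572, -0.001, -1.225]
force: [-0.8, 0.0, 0.6]
width: 25.7
```

```bash
cat >> h.py <<'E'
from scipy.spatial.transform import Rotation as Ro
def to(*pts):
    "tool-axis shift (units of 40) from measured pose through world points at current orientation"
    s=read_state();R=Ro.from_euler('xyz',s['tool_rot']).as_matrix();p=np.array(s['eef_pos'])
    print('t',s['clock'],'p',p.round(1),'rpy',np.degrees(s['tool_rot']).round(2),'w',round(s['width'],1),'F',np.array(s['force']).round(1))
    for q in pts: q=np.array(q,float);print(q,(R.T@(q-p)/40).round(3));p=q
E
python3 -c "
from h import *
to((628.6,-4,130),(628.6,-4,7))"
```

```text
t 0.975 p [214.  613.4 230.8] rpy [-9.004e+01 -5.000e-02 -7.021e+01] w 25.7 F [-0.8  0.   0.6]
[628.6  -4.  130. ] [18.031  2.53   4.53 ]
[628.6  -4.    7. ] [-2.000e-03  3.075e+00  2.000e-03]
```

>>> apply_moves(
  targets=[
    [0.9, 0, 0.226, 0, 0, 0],
    [0.9, 0, 0.226, 0, 0, 0],
    [0.9, 0, 0.226, 0, 0, 0],
    [0.9, 0, 0.226, 0, 0, 0],
    [0.9, 0, 0.226, 0, 0, 0],
    [0.9, 0, 0.226, 0, 0, 0],
    [0.9, 0, 0.226, 0, 0, 0],
    [0.9, 0, 0.226, 0, 0, 0],
    [0.9, 0, 0.226, 0, 0, 0],
    [0.9, 0, 0.226, 0, 0, 0],
    [0.9, 0, 0.226, 0, 0, 0],
    [0.9, 0, 0.226, 0, 0, 0],
  ],
)

```text
clock: 2.48
eef_pos: [464.4, 243.9, 231.0]
tool_rot: [-1.571, -0.0, -1.221]
force: [0.1, 0.4, 0.6]
width: 26.2
```

>>> apply_moves(
  targets=[
    [0.9, 0.3, 0.226, 0, 0, 0],
    [0.9, 0.3, 0.226, 0, 0, 0],
    [0.9, 0.3, 0.226, 0, 0, 0],
    [0.9, 0.3, 0.226, 0, 0, 0],
    [0.9, 0.3, 0.226, 0, 0, 0],
    [0.9, 0.3, 0.226, 0, 0, 0],
    [0.9, 0.3, 0.226, 0, 0, 0],
    [0.9, 0.3, 0.226, 0, 0, 0],
    [0, 0.1, 0, 0, 0, 0],
    [0, 0, 0, 0, 0, 0],
  ],
)

```text
clock: 3.72
eef_pos: [629.6, -0.1, 130.5]
tool_rot: [-1.573, 0.002, -1.221]
force: [0.5, -0.7, 0.1]
width: 26.1
```

```bash
python3 -c "
from h import *
to((628.6,-4,60),(628.6,-4,7))
cv2.imwrite('pics/w1.png',get_image('wrist')[:,:,::-1])
c=calibration('wrist');T=c['world_from_camera']
for p in [(618,25,16),(583,-51,58),(628.6,-4,7)]:
  q=np.linalg.inv(T)@np.array([*p,1]);print(p,q[0]/q[2]*c['fx']+c['cx'],q[1]/q[2]*c['fy']+c['cy'])
"
```

```text
t 3.725 p [ 6.296e+02 -1.000e-01  1.305e+02] rpy [-9.010e+01  9.000e-02 -6.997e+01] w 26.1 F [ 0.5 -0.7  0.1]
[628.6  -4.   60. ] [ 0.084  1.762 -0.054]
[628.6  -4.    7. ] [0.002 1.325 0.002]
(618, 25, 16) 310.11877323084144 193.95812610705514
(583, -51, 58) 206.68403707697271 311.26339911345246
(628.6, -4, 7) 310.4531451169934 236.75648461652912
```

View pics/w1.png

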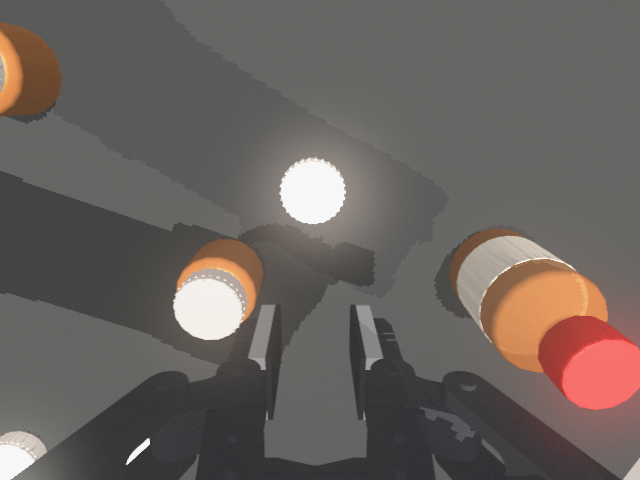

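The wrist view shows the cap at (312,191) and jar_a's cap at (210,307), both within 4 px of where I predicted them. I'll check how wide the finger knuckles at (160,380) are next to the jar.

```bash
python3 -c "
from h import *
s=read_state();R=Ro.from_euler('xyz',s['tool_rot']).as_matrix();p=np.array(s['eef_pos'])
c=calibration('wrist');T=c['world_from_camera'];o=R.T@(T[:3,3]-p);print(o)
for u,v in [(272,305),(255,368),(268,415),(250,305),(165,378),(130,400),(475,378)]:
  d=R.T@T[:3,:3]@np.array([(u-c['cx'])/c['fx'],(v-c['cy'])/c['fy'],1])
  for x in(-11,0): print((u,v),'x',x,(o+d*(x-o[0])/d[0]).round(0))
"
```

```text
[ -82.01186443 -143.1301412     0.4541424 ]
(272, 305) x -11 [-11.  -4. -15.]
(272, 305) x 0 [  0.  17. -18.]
(255, 368) x -11 [-11. -43. -16.]
(255, 368) x 0 [  0. -27. -19.]
(268, 415) x -11 [-11. -61. -11.]
(268, 415) x 0 [  0. -48. -13.]
(250, 305) x -11 [-11.  -4. -23.]
(250, 305) x 0 [  0.  17. -27.]
(165, 378) x -11 [-11. -47. -40.]
(165, 378) x 0 [  0. -32. -46.]
(130, 400) x -11 [-11. -56. -46.]
(130, 400) x 0 [  0. -42. -53.]
(475, 378) x -11 [-11. -47.  44.]
(475, 378) x 0 [  0. -32.  50.]
```

```bash
cat >> h.py <<'E'
def pose(x,y,h,z): # push heading h deg; tool x points backwards
    return np.array([x,y,z]),Ro.from_euler('xyz',[-np.pi/2,0,np.radians(h-180)])
def rows(pts,D=0,z=5):
    "pts: (x,y,heading[,z]) of a point D ahead of the TCP; prints one row each"
    s=read_state();p=np.array(s['eef_pos']);R=Ro.from_euler('xyz',s['tool_rot'])
    print('t',s['clock'],'p',p.round(1),'hd',round(np.degrees(s['tool_rot'][2])+180,1),'w',round(s['width'],1),'F',np.array(s['force']).round(1))
    for q in pts:
        x,y,h=q[:3];zz=q[3] if len(q)>3 else z;a=np.radians(h)
        P,Q=pose(x-D*np.cos(a),y-D*np.sin(a),h,zz)
        print((R.inv().apply(P-p)/40).round(2).tolist(),(np.degrees((R.inv()*Q).as_rotvec())/8).round(2).tolist());p,R=P,Q
E
python3 -c "
from h import *
rows([(615.3,-5.9,85,130),(615.3,-5.9,85,30),(615.3,-5.9,85,5)])"
```

```text
t 3.775 p [6.299e+02 6.000e-01 1.310e+02] hd 110.1 w 26.1 F [ 0.1  0.3 -0.3]
[0.03, 0.02, -0.4] [0.01, 3.14, -0.01]
[0.0, 2.5, 0.0] [0.0, 0.0, 0.0]
[0.0, 0.62, 0.0] [0.0, 0.0, 0.0]
```

>>> apply_moves(
  targets=[
    [0.0, 0, -0.1, 0, 0.785, 0],
    [0, 0, -0.1, 0, 0.785, 0],
    [0.03, 0, -0.1, 0, 0.785, 0],
    [0, 0, -0.1, 0, 0.785, 0],
    [0, 0, 0, 0, 0, 0],
  ],
  jaw=-0.48,
)

```text
clock: 4.4
eef_pos: [614.7, -3.3, 131.7]
tool_rot: [-1.571, 0.001, -1.657]
force: [-0.0, 0.0, 0.5]
width: 22.1
```

```bash
python3 -c "
from h import *
rows([(615.3,-5.9,85,30),(615.3,-5.9,85,5)])"
```

```text
t 4.4 p [614.7  -3.3 131.7] hd 85.1 w 22.1 F [-0.   0.   0.5]
[0.07, 2.54, 0.02] [0.0, 0.01, -0.0]
[0.0, 0.62, 0.0] [0.0, 0.0, 0.0]
```

>>> apply_moves(
  targets=[
    [0.07, 0.8, 0.01, 0, 0, 0],
    [0, 0.8, 0, 0, 0, 0],
    [0, 0.7, 0, 0, 0, 0],
    [0, 0.3, 0, 0, 0, 0],
    [0, 0, 0, 0, 0, 0],
  ],
)

```text
clock: 5.03
eef_pos: [615.0, -7.3, 27.0]
tool_rot: [-1.572, 0.0, -1.658]
force: [-0.6, -0.3, -0.1]
width: 22.2
```

```bash
python3 -c "
from h import *
cv2.imwrite('pics/w2.png',get_image('wrist')[:,:,::-1])
rows([(615.3,-5.9,85,5)])"
```

```text
t 5.075 p [615.7  -7.6  27.8] hd 85.0 w 22.1 F [ 0.2  0.2 -1.5]
[-0.04, 0.57, -0.01] [-0.01, -0.0, -0.0]
```

View pics/w2.png

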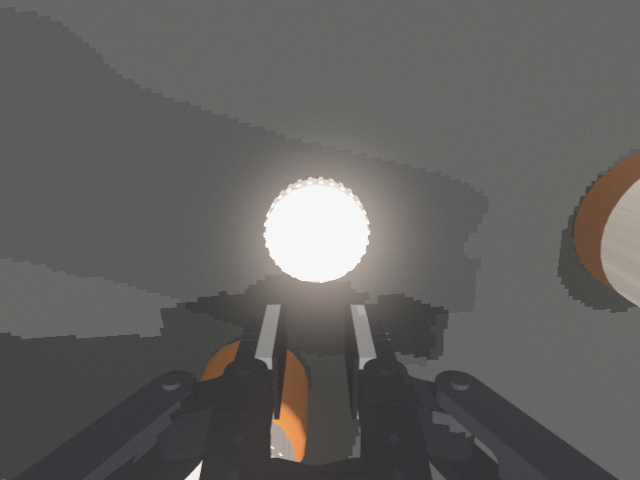

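The cap sits centred ahead of the fingers at (317,230), and the jar is behind them. I'll lower the fingers now and plan the push.

>>> apply_moves(
  targets=[
    [-0.02, 0.3, 0, 0, 0, 0],
    [-0.02, 0.28, 0, 0, 0, 0],
    [0, 0, 0, 0, 0, 0],
  ],
)

```text
clock: 5.45
eef_pos: [614.5, -5.9, 3.1]
tool_rot: [-1.573, 0.0, -1.659]
force: [-0.4, -0.3, -0.5]
width: 22.6
```

```bash
python3 -c "
from h import *
a=[(619.5,45,85),(620,58,88),(619.5,70,91),(618.5,82,93)]
b=[(618.5-9.5*t,82+218*t,93) for t in np.linspace(0,1,19)[1:]]
rows(a+b,27.7,4.5)"
```

```text
t 5.45 p [614.5  -5.9   3.1] hd 84.9 w 22.6 F [-0.4 -0.3 -0.5]
[-0.59, -0.04, 0.01] [0.01, -0.01, -0.0]
[-0.33, 0.0, 0.02] [0.0, -0.38, 0.0]
[-0.3, 0.0, 0.01] [0.0, -0.38, -0.0]
[-0.3, -0.0, 0.0] [-0.0, -0.25, 0.0]
[-0.3, 0.0, 0.0] [0.0, 0.0, 0.0]
[-0.3, 0.0, 0.0] [0.0, 0.0, 0.0]
[-0.3, 0.0, 0.0] [0.0, 0.0, 0.0]
[-0.3, 0.0, 0.0] [0.0, 0.0, 0.0]
[-0.3, 0.0, 0.0] [0.0, 0.0, 0.0]
[-0.3, 0.0, 0.0] [0.0, 0.0, 0.0]
[-0.3, 0.0, 0.0] [0.0, 0.0, 0.0]
[-0.3, 0.0, 0.0] [0.0, 0.0, 0.0]
[-0.3, 0.0, 0.0] [0.0, 0.0, 0.0]
[-0.3, 0.0, 0.0] [0.0, 0.0, 0.0]
[-0.3, 0.0, 0.0] [0.0, 0.0, 0.0]
[-0.3, 0.0, 0.0] [0.0, 0.0, 0.0]
[-0.3, 0.0, 0.0] [0.0, 0.0, 0.0]
[-0.3, 0.0, 0.0] [0.0, 0.0, 0.0]
[-0.3, 0.0, 0.0] [0.0, 0.0, 0.0]
[-0.3, 0.0, 0.0] [0.0, 0.0, 0.0]
[-0.3, 0.0, 0.0] [0.0, 0.0, 0.0]
[-0.3, 0.0, 0.0] [0.0, 0.0, 0.0]
```

>>> apply_moves(
  targets=[
    [-0.1, -0.03, 0, 0, 0, 0],
    [-0.2, 0, 0, 0, 0, 0],
    [-0.29, 0, 0, 0, 0, 0],
    [-0.33, 0, 0.02, 0, -0.38, 0],
    [-0.3, 0, 0.01, 0, -0.38, 0],
    [-0.3, 0, 0, 0, -0.25, 0],
    [-0.3, 0, 0, 0, 0, 0],
    [-0.3, 0, 0, 0, 0, 0],
  ],
)

```text
clock: 6.45
eef_pos: [618.7, 79.1, 5.3]
tool_rot: [-1.571, 0.0, -1.519]
force: [0.7, -0.7, 0.4]
width: 22.2
```

```bash
python3 -c "
from h import *
cv2.imwrite('pics/w3.png',get_image('wrist')[:,:,::-1])
caps()
rows([(609,300,93)],27.7,5)"
```

```text
white [351.9 232.1] [ 19  18 255] z16 [587.1 -53.4] z58 [582.8 -51. ]
white [422.5 241.7] [ 18  17 243] z16 [ 563. -212.] z58 [ 559.4 -204.7]
white [445. 283.] [ 17  17 242] z16 [ 469.5 -259.7] z58 [ 468.8 -251. ]
white [242.6 314.2] [ 14  52 231] z16 [407.1 193.3] z58 [408.3 188.3]
white [251.3 313. ] [ 14  52 278] z16 [409.4 174. ] z58 [410.5 169.5]
white [185.  325.4] [ 12  53 251] z16 [384.2 321.2] z58 [386.1 312.2]
white [176.6 326.1] [ 12  48 211] z16 [383.  339.9] z58 [384.9 330.4]
turq [463.9 316. ] [ 19  19 276] z16 [ 395.6 -299.4] z58 [ 397.1 -289.4]
turq [424.6 321.2] [ 20  19 275] z16 [ 385.5 -211.3] z58 [ 387.3 -204.1]
t 6.55 p [618.5  81.    5.1] hd 93.1 w 22.1 F [0.4 1.4 0.3]
[-4.79, 0.01, 0.06] [0.0, 0.02, -0.01]
```

View pics/w3.png

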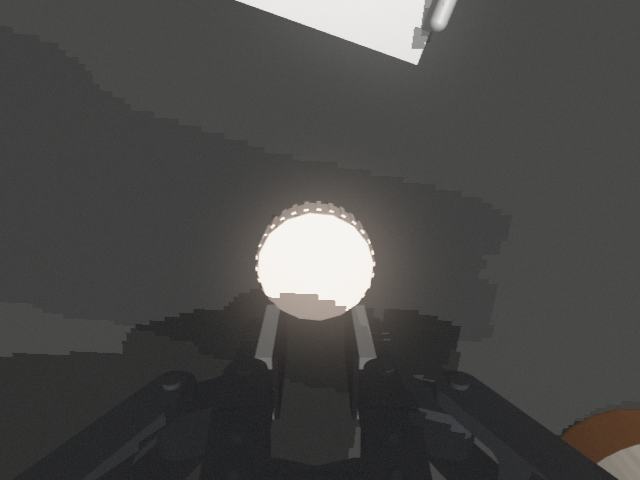

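The cap is seated in the cradle at (315,262). The pan's lip corner at (418,65) is about 36 mm right of the line, so there is room to go in.

>>> apply_moves(
  targets=[
    [-0.2, 0, -0.01, 0, 0, 0],
    [-0.3, 0, -0.02, 0, 0, 0],
    [-0.3, 0, -0.02, 0, 0, 0],
    [-0.3, 0, -0.02, 0, 0, 0],
    [-0.3, 0, 0, 0, 0, 0],
    [-0.3, 0, 0, 0, 0, 0],
    [-0.3, 0, 0, 0, 0, 0],
    [-0.3, 0, 0, 0, 0, 0],
    [-0.3, 0, 0, 0, 0, 0],
    [-0.3, -0.02, 0, 0, 0, 0],
    [-0.3, -0.02, 0, 0, 0, 0],
    [-0.3, 0, 0, 0, 0, 0],
  ],
)

```text
clock: 8.05
eef_pos: [608.8, 218.9, 7.0]
tool_rot: [-1.571, 0.0, -1.519]
force: [-0.4, -0.1, -0.3]
width: 22.2
```

>>> apply_moves(
  targets=[
    [-0.3, 0, 0, 0, 0, 0],
    [-0.3, 0, 0, 0, 0, 0],
    [-0.3, 0, 0, 0, 0, 0],
    [-0.2, 0, 0, 0, 0, 0],
    [-0.1, 0, 0, 0, 0, 0],
    [0, 0, 0, 0, 0, 0],
  ],
)

```text
clock: 8.8
eef_pos: [606.2, 266.1, 6.8]
tool_rot: [-1.571, -0.0, -1.518]
force: [0.5, -0.7, 0.3]
width: 21.9
```

```bash
python3 -c "
from h import *
cv2.imwrite('pics/w4.png',get_image('wrist')[:,:,::-1])
rows([(609,300,93)],27.7,5)"
```

```text
t 8.85 p [606.3 265.6   6.8] hd 93.0 w 22.3 F [-0.1 -0.8  0.4]
[-0.16, 0.05, 0.11] [0.0, -0.0, 0.0]
```

View pics/w4.png

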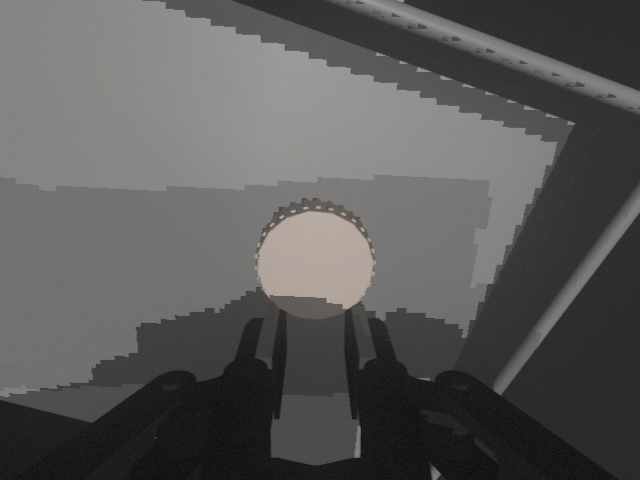

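Cap A is well inside the pan, at (315,262), ringed by pan floor. I'll back off, lift and go to cap C.

>>> apply_moves(
  targets=[
    [0.25, -0.05, 0, 0, 0, 0],
    [0.25, -0.5, 0, 0, 0, 0],
    [0.2, -1, 0, 0, 0, 0],
    [0.2, -1, 0, 0, 0, 0],
  ],
)

```text
clock: 9.35
eef_pos: [608.6, 228.1, 111.3]
tool_rot: [-1.57, -0.0, -1.521]
force: [-0.2, 0.8, -1.0]
width: 22.0
```

```bash
python3 -c "
from h import *
rows([(469,-294,89,100)])"
```

```text
t 9.35 p [608.6 228.1 111.3] hd 92.9 w 22.0 F [-0.2  0.8 -1. ]
[12.86, 0.28, -4.14] [-0.01, 0.48, 0.0]
```

>>> apply_moves(
  targets=[
    [0.86, 0, -0.276, 0, 0, 0],
    [0.86, 0, -0.276, 0, 0, 0],
    [0.86, 0, -0.276, 0, 0, 0],
    [0.86, 0, -0.276, 0, 0, 0],
    [0.86, 0, -0.276, 0, 0, 0],
    [0.86, 0, -0.276, 0, 0, 0],
    [0.86, 0, -0.276, 0, 0, 0],
    [0.86, 0, -0.276, 0, 0, 0],
    [0.86, 0, -0.276, 0, 0, 0],
    [0.86, 0, -0.276, 0, 0, 0],
    [0.86, 0, -0.276, 0, 0, 0],
    [0.86, 0, -0.276, 0, 0, 0],
  ],
)

```text
clock: 10.85
eef_pos: [496.7, -191.7, 110.4]
tool_rot: [-1.569, -0.001, -1.521]
force: [0.6, -0.9, -0.2]
width: 21.8
```

>>> apply_moves(
  targets=[
    [0.86, 0, -0.276, 0, 0, 0],
    [0.86, 0, -0.276, 0, 0, 0],
    [0.8, 0, -0.276, 0, 0, 0],
    [0, 0.3, 0, 0, 0.48, 0],
    [0, 0.5, 0, 0, 0, 0],
    [0, 0, 0, 0, 0, 0],
  ],
)

```text
clock: 11.6
eef_pos: [468.1, -292.1, 77.1]
tool_rot: [-1.572, 0.0, -1.587]
force: [0.3, 0.3, -0.2]
width: 22.4
```

```bash
cat >> h.py <<'E'
def wcap(near,im=None):
    "white cap nearest expected xy in the wrist picture"
    c=calibration('wrist');im=get_image('wrist') if im is None else im
    h=cv2.cvtColor(im,cv2.COLOR_RGB2HSV);m=cv2.inRange(h,(0,0,215),(180,45,255))
    cs=[cv2.minEnclosingCircle(k) for k in cv2.findContours(m,0,2)[0] if cv2.contourArea(k)>400]
    L=[(np.linalg.norm(ray('wrist',*k[0],16,c)-near),ray('wrist',*k[0],16,c).round(1),np.round(k[0]),round(k[1])) for k in cs]
    print(min(L,key=lambda a:a[0]) if L else None)
E
python3 -c "
from h import *
wcap((469.5,-260));rows([(469,-294,89,5)])"
```

```text
(np.float64(2.000724873336309), array([ 469.7, -258. ]), array([317., 203.]), 41)
t 11.65 p [ 468.8 -292.3   77.7] hd 89.1 w 22.1 F [-0.1 -0.9  0.7]
[0.04, 1.82, 0.01] [0.0, 0.01, 0.0]
```

```bash
cat >> h.py <<'E'
def fillet(P,Rr,st=11,sa=7):
    "polyline through P with rounded corners -> (x,y,heading)"
    P=np.array(P,float);out=[];cur=P[0]
    for i in range(1,len(P)):
        d=(P[i]-P[i-1])/np.linalg.norm(P[i]-P[i-1]);h=np.degrees(np.arctan2(d[1],d[0]));end=P[i]
        if i<len(P)-1:
            e=(P[i+1]-P[i])/np.linalg.norm(P[i+1]-P[i]);a=np.arctan2(d[0]*e[1]-d[1]*e[0],d@e);end=P[i]-d*Rr*np.tan(abs(a)/2)
        n=max(1,round(np.linalg.norm(end-cur)/st));out+=[(*(cur+(end-cur)*k/n),h) for k in range(1,n+1)];cur=end
        if i<len(P)-1:
            n=max(1,round(Rr*abs(a)/sa));N=np.array([-d[1],d[0]])*np.sign(a)
            out+=[(*(cur+Rr*(d*np.sin(abs(a)*k/n)+N*(1-np.cos(a*k/n)))),h+np.degrees(a)*k/n) for k in range(1,n+1)];cur=np.array(out[-1][:2])
    return out
E
python3 -c "
from h import *
f=fillet([(469.6,-259),(472,-74),(546,65),(546,300)],60)
print([tuple(np.round(q)) for q in f][::4])
rows(f,27.7,5)"
```

```text
[(np.float64(470.0), np.float64(-248.0), np.float64(89.0)), (np.float64(470.0), np.float64(-202.0), np.float64(89.0)), (np.float64(471.0), np.float64(-157.0), np.float64(89.0)), (np.float64(472.0), np.float64(-111.0), np.float64(89.0)), (np.float64(474.0), np.float64(-74.0), np.float64(76.0)), (np.float64(489.0), np.float64(-42.0), np.float64(62.0)), (np.float64(509.0), np.float64(-5.0), np.float64(62.0)), (np.float64(529.0), np.float64(33.0), np.float64(62.0)), (np.float64(544.0), np.float64(65.0), np.float64(76.0)), (np.float64(546.0), np.float64(102.0), np.float64(90.0)), (np.float64(546.0), np.float64(146.0), np.float64(90.0)), (np.float64(546.0), np.float64(190.0), np.float64(90.0)), (np.float64(546.0), np.float64(234.0), np.float64(90.0)), (np.float64(546.0), np.float64(278.0), np.float64(90.0))]
t 11.65 p [ 468.8 -292.3   77.7] hd 89.1 w 22.1 F [-0.1 -0.9  0.7]
[-0.43, 1.82, 0.01] [0.0, -0.02, 0.0]
[-0.28, 0.0, -0.0] [0.0, 0.0, 0.0]
[-0.28, 0.0, 0.0] [0.0, 0.0, 0.0]
[-0.28, 0.0, -0.0] [0.0, 0.0, 0.0]
[-0.28, 0.0, 0.0] [0.0, 0.0, 0.0]
[-0.28, 0.0, 0.0] [0.0, 0.0, 0.0]
[-0.28, 0
[... 1015 characters left out ...]
] [0.0, -0.88, -0.0]
[-0.28, 0.0, 0.0] [0.0, 0.0, 0.0]
[-0.28, 0.0, 0.0] [0.0, 0.0, 0.0]
[-0.28, 0.0, 0.0] [0.0, 0.0, 0.0]
[-0.28, 0.0, 0.0] [0.0, 0.0, 0.0]
[-0.28, 0.0, 0.0] [0.0, 0.0, 0.0]
[-0.28, 0.0, 0.0] [0.0, 0.0, 0.0]
[-0.28, 0.0, 0.0] [0.0, 0.0, 0.0]
[-0.28, 0.0, 0.0] [0.0, 0.0, 0.0]
[-0.28, 0.0, 0.0] [0.0, 0.0, 0.0]
[-0.28, 0.0, 0.0] [0.0, 0.0, 0.0]
[-0.28, 0.0, 0.0] [0.0, 0.0, 0.0]
[-0.28, 0.0, 0.0] [0.0, 0.0, 0.0]
[-0.28, 0.0, 0.0] [0.0, 0.0, 0.0]
[-0.28, 0.0, 0.0] [0.0, 0.0, 0.0]
[-0.28, 0.0, 0.0] [0.0, 0.0, 0.0]
[-0.28, 0.0, 0.0] [0.0, 0.0, 0.0]
[-0.28, 0.0, 0.0] [0.0, 0.0, 0.0]
[-0.28, 0.0, 0.0] [0.0, 0.0, 0.0]
[-0.28, 0.0, 0.0] [0.0, 0.0, 0.0]
[-0.28, 0.0, 0.0] [0.0, 0.0, 0.0]
```

>>> apply_moves(
  targets=[
    [0, 0.8, 0, 0, 0, 0],
    [0, 0.7, 0, 0, 0, 0],
    [0, 0.32, 0, 0, 0, 0],
    [0, 0, 0, 0, 0, 0],
    [-0.13, 0, 0, 0, 0, 0],
    [-0.25, 0, 0, 0, 0, 0],
    [-0.3, 0, 0, 0, 0, 0],
    [-0.3, 0, 0, 0, 0, 0],
    [-0.3, 0, 0, 0, 0, 0],
    [-0.3, 0, 0, 0, 0, 0],
    [-0.3, 0, 0, 0, 0, 0],
    [-0.3, 0, 0, 0, 0, 0],
  ],
)

```text
clock: 13.15
eef_pos: [470.8, -203.5, 4.1]
tool_rot: [-1.571, -0.0, -1.586]
force: [0.2, -0.1, 0.2]
width: 22.2
```

>>> apply_moves(
  targets=[
    [-0.3, 0, 0, 0, 0, 0],
    [-0.3, 0, 0, 0, 0, 0],
    [-0.3, 0, 0, 0, 0, 0],
    [-0.3, 0, 0, 0, 0, 0],
    [-0.3, 0, 0, 0, 0, 0],
    [-0.3, 0, 0, 0, 0, 0],
    [-0.25, 0, 0, 0, 0, 0],
  ],
)

```text
clock: 14.02
eef_pos: [472.0, -121.5, 4.1]
tool_rot: [-1.571, 0.0, -1.585]
force: [-0.5, -0.6, 0.2]
width: 22.3
```

```bash
python3 -c "
from h import *
wcap((472,-85));caps()
rows(fillet([(472,-88),(472,-74),(546,65)],59),27.7,5)"
```

```text
(np.float64(5.610973618248931), array([472.7, -90.6]), array([315., 262.]), 61)
white [351.9 232.1] [ 19  17 253] z16 [587.1 -53.5] z58 [582.8 -51. ]
white [422.5 241.7] [ 18  17 241] z16 [ 563. -212.] z58 [ 559.4 -204.7]
white [315.3 303.5] [ 19  18 263] z16 [428.4  31.4] z58 [428.9  31.2]
white [349.5 330.6] [ 13  49 249] z16 [367.3 -43.8] z58 [369.7 -41.7]
white [340.3 328.9] [ 12  44 237] z16 [371.2 -23.4] z58 [373.5 -21.9]
white [415.3 343.3] [ 12  46 246] z16 [ 337.3 -189.2] z58 [ 340.6 -182.6]
white [424.7 344.4] [ 13  46 237] z16 [ 334.3 -210. ] z58 [ 337.7 -202.8]
white [296.2 464.6] [ 27  26 437] z16 [80.1 77.8] z58 [91.2 76.2]
turq [464. 316.] [ 19  19 274] z16 [ 395.7 -299.5] z58 [ 397.2 -289.6]
t 14.125 p [ 472.  -120.7    4. ] hd 89.3 w 22.3 F [-0.  -0.   0.4]
[-0.11, -0.02, -0.0] [0.0, -0.09, -0.01]
[-0.19, -0.0, -0.07] [-0.0, 0.88, -0.0]
[-0.19, -0.0, -0.07] [0.0, 0.88, 0.0]
[-0.19, -0.0, -0.07] [0.0, 0.88, 0.0]
[-0.19, -0.0, -0.07] [0.0, 0.88, 0.0]
[-0.27, -0.0, -0.0] [0.0, 0.0, 0.0]
[-0.27, -0.0, 0.0] [0.0, 0.0, 0.0]
[-0.27, -0.0, -0.0] [0.0, 0.0, 0.0]
[-0.27, -0.0, 0.0] [0.0, 0.0, 0.0]
[-0.27, -0.0, -0.0] [0.0, 0.0, 0.0]
[-0.27, -0.0, 0.0] [0.0, 0.0, 0.0]
[-0.27, -0.0, 0.0] [0.0, 0.0, 0.0]
[-0.27, -0.0, -0.0] [0.0, 0.0, 0.0]
[-0.27, -0.0, -0.0] [0.0, 0.0, 0.0]
[-0.27, -0.0, 0.0] [0.0, 0.0, 0.0]
[-0.27, -0.0, 0.0] [0.0, 0.0, 0.0]
[-0.27, -0.0, -0.0] [0.0, 0.0, 0.0]
[-0.27, -0.0, 0.0] [0.0, 0.0, 0.0]
```

>>> apply_moves(
  targets=[
    [-0.11, 0, 0, 0, 0, 0],
    [-0.19, 0, -0.07, 0, 0.87, 0],
    [-0.19, 0, -0.07, 0, 0.87, 0],
    [-0.19, 0, -0.07, 0, 0.87, 0],
    [-0.19, 0, -0.07, 0, 0.87, 0],
    [-0.2, 0, 0, 0, 0, 0],
  ],
)

```text
clock: 14.88
eef_pos: [470.8, -79.3, 4.1]
tool_rot: [-1.571, -0.0, -2.071]
force: [-0.6, 0.2, -0.2]
width: 23.0
```

```bash
python3 -c "
from h import *
wcap((482,-55))
s=read_state();v=np.array(s['eef_pos'])[:2]-(506,-10);print('t',v@(.471,.883),'right',v@(.883,-.471))
rows([])"
```

```text
(np.float64(4.619718100471695), array([485.6, -52.1]), array([315., 262.]), 61)
t -76.09937625294641 right 1.7312815317306232
t 14.925 p [471.7 -77.9   4. ] hd 61.5 w 22.0 F [0.5 0.7 0.2]
```

>>> apply_moves(
  targets=[
    [-0.25, 0, -0.02, 0, 0, 0],
    [-0.27, 0, -0.02, 0, 0, 0],
    [-0.28, 0, 0, 0, 0, 0],
    [-0.28, 0, 0, 0, 0, 0],
    [-0.28, 0, 0, 0, 0, 0],
    [-0.28, 0, 0, 0, 0, 0],
    [-0.28, 0, 0, 0, 0, 0],
    [-0.28, 0, 0, 0, 0, 0],
    [-0.28, 0, 0, 0, 0, 0],
    [-0.28, 0, 0, 0, 0, 0],
    [-0.28, 0, 0, 0, 0, 0],
    [-0.25, 0, 0, 0, 0, 0],
  ],
)

```text
clock: 16.42
eef_pos: [533.0, 37.7, 4.1]
tool_rot: [-1.571, -0.0, -2.071]
force: [0.3, -0.5, -0.6]
width: 22.1
```

```bash
python3 -c "
from h import *
wcap((546,65));caps()
s=read_state();a=np.array(s['eef_pos'])[:2]+29*np.array((.477,.879));print(a)
rows(fillet([a,a+17*np.array((.477,.879)),(546,305)],59),29,5.5)"
```

```text
(np.float64(1.8282444664784276), array([547.8,  64.8]), array([315., 263.]), 61)
white [351.9 232.1] [ 19  18 255] z16 [587.1 -53.4] z58 [582.8 -51. ]
white [422.5 241.7] [ 18  17 242] z16 [ 563.1 -212. ] z58 [ 559.5 -204.7]
white [229.1 334.9] [ 11  49 272] z16 [361.9 223.4] z58 [364.4 217.4]
white [220.4 336.5] [ 11  47 195] z16 [358.7 242.7] z58 [361.3 236.1]
white [155.7 344.5] [ 10  46 171] z16 [343.3 385.8] z58 [346.4 374.9]
white [163.8 343.1] [ 10  46 223] z16 [346.2 367.9] z58 [349.2 357.6]
white [375.1 464.9] [  9  27 149] z16 [ 76.8 -93.8] z58 [ 88.  -90.1]
turq [463.9 315.9] [ 19  19 274] z16 [ 395.7 -299.4] z58 [ 397.2 -289.4]
turq [424.5 321.2] [ 20  19 276] z16 [ 385.4 -211.2] z58 [ 387.2 -203.9]
[547.22084555  64.05160138]
t 16.525 p [533.4  38.6   4. ] hd 61.4 w 22.3 F [ 0.5 -0.4 -0.7]
[-0.02, -0.04, -0.0] [-0.0, -0.01, -0.01]
[-0.16, 0.0, 0.07] [0.0, -0.77, 0.0]
[-0.16, 0.0, 0.07] [0.0, -0.77, -0.0]
[-0.16, 0.0, 0.07] [0.0, -0.77, 0.0]
[-0.16, -0.0, 0.07] [-0.0, -0.77, 0.0]
[-0.16, 0.0, 0.07] [-0.0, -0.77, -0.0]
[-0.28, -0.0, 0.0] [0.0, 0.0, 0.0]
[-0.28, -0.0, -0.0] [0.0, 0.0, 0.0]
[-0.28, -0.0, 0.0] [0.0, 0.0, 0.0]
[-0.28, -0.0, -0.0] [0.0, 0.0, 0.0]
[-0.28, -0.0, 0.0] [0.0, 0.0, 0.0]
[-0.28, -0.0, -0.0] [0.0, 0.0, 0.0]
[-0.28, -0.0, 0.0] [0.0, 0.0, 0.0]
[-0.28, -0.0, 0.0] [0.0, 0.0, 0.0]
[-0.28, -0.0, -0.0] [0.0, 0.0, 0.0]
[-0.28, -0.0, 0.0] [0.0, 0.0, 0.0]
[-0.28, -0.0, -0.0] [0.0, 0.0, 0.0]
[-0.28, -0.0, 0.0] [0.0, 0.0, 0.0]
[-0.28, -0.0, 0.0] [0.0, 0.0, 0.0]
[-0.28, -0.0, -0.0] [0.0, 0.0, 0.0]
[-0.28, -0.0, 0.0] [0.0, 0.0, 0.0]
[-0.28, -0.0, -0.0] [0.0, 0.0, 0.0]
[-0.28, -0.0, 0.0] [0.0, 0.0, 0.0]
[-0.28, -0.0, -0.0] [0.0, 0.0, 0.0]
[-0.28, -0.0, 0.0] [0.0, 0.0, 0.0]
```

>>> apply_moves(
  targets=[
    [-0.1, -0.03, 0, 0, 0, 0],
    [-0.15, 0, 0.07, 0, -0.77, 0],
    [-0.16, 0, 0.07, 0, -0.77, 0],
    [-0.16, 0, 0.07, 0, -0.77, 0],
    [-0.16, 0, 0.07, 0, -0.77, 0],
    [-0.16, 0, 0.07, 0, -0.77, 0],
    [-0.3, 0, 0, 0, 0, 0],
    [-0.3, 0, 0, 0, 0, 0],
    [-0.3, 0, 0, 0, 0, 0],
    [-0.3, 0, 0, 0, 0, 0],
    [-0.3, 0, 0, 0, 0, 0],
    [-0.3, 0, 0, 0, 0, 0],
  ],
)

```text
clock: 18.02
eef_pos: [553.9, 139.4, 5.3]
tool_rot: [-1.571, -0.0, -1.534]
force: [0.0, 0.4, 0.5]
width: 22.3
```

```bash
python3 -c "
from h import *
wcap((550,165));rows([(546,303,92)],29,6.5)"
```

```text
(np.float64(4.967065083658404), array([553.1, 168.9]), array([315., 265.]), 60)
t 18.075 p [553.7 141.9   5.2] hd 92.2 w 22.3 F [-1.2  1.7  0. ]
[-3.31, -0.03, -0.04] [0.0, 0.03, -0.01]
```

>>> apply_moves(
  targets=[
    [-0.25, 0, -0.01, 0, 0, 0],
    [-0.3, 0, -0.01, 0, 0, 0],
    [-0.3, 0, -0.01, 0, 0, 0],
    [-0.3, -0.02, -0.01, 0, 0, 0],
    [-0.3, -0.02, 0, 0, 0, 0],
    [-0.3, 0, 0, 0, 0, 0],
    [-0.3, 0, 0, 0, 0, 0],
    [-0.3, 0, 0, 0, 0, 0],
    [-0.3, 0, 0, 0, 0, 0],
    [-0.3, 0, 0, 0, 0, 0],
    [-0.2, 0, 0, 0, 0, 0],
    [-0.1, 0, 0, 0, 0, 0],
  ],
)

```text
clock: 19.58
eef_pos: [547.5, 269.0, 6.8]
tool_rot: [-1.571, 0.0, -1.534]
force: [0.2, -0.6, -0.2]
width: 22.1
```

>>> apply_moves(
  targets=[
    [0.2, 0, 0, 0, 0, 0],
    [0.25, -0.5, 0, 0, 0, 0],
    [0.2, -1, 0, 0, 0, 0],
    [0.2, -1, 0, 0, 0, 0],
  ],
)

```text
clock: 20.08
eef_pos: [549.2, 232.2, 109.2]
tool_rot: [-1.57, -0.0, -1.537]
force: [0.8, -0.2, 1.4]
width: 22.3
```

```bash
python3 -c "
from h import *
cv2.imwrite('pics/w5.png',get_image('wrist')[:,:,::-1])
B=np.array((563,-211));d=np.array((np.cos(np.radians(130)),np.sin(np.radians(130))))
rows([(*(B-34*d),130,80)])"
```

```text
t 20.125 p [552.6 231.3 114.5] hd 91.9 w 22.1 F [ 0.4 -0.9  2.1]
[11.73, 0.85, 0.42] [-0.06, -4.77, 0.01]
```

View pics/w5.png

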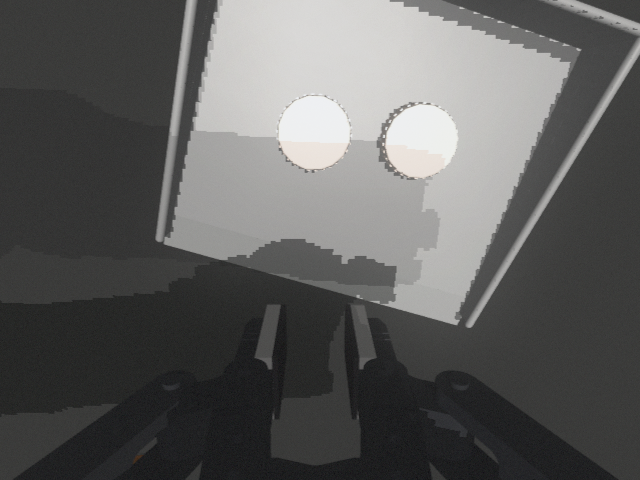

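Caps A and C both lie flat in the pan, at (420,140) and (314,132). Next is cap B.

>>> apply_moves(
  targets=[
    [0.9, 0, 0.032, 0, 0, 0],
    [0.9, 0, 0.032, 0, 0, 0],
    [0.9, 0, 0.032, 0, 0, 0],
    [0.9, 0, 0.032, 0, 0, 0],
    [0.9, 0, 0.032, 0, 0, 0],
    [0.9, 0, 0.032, 0, 0, 0],
    [0.9, 0, 0.032, 0, 0, 0],
    [0.9, 0, 0.032, 0, 0, 0],
    [0.9, 0, 0.032, 0, 0, 0],
    [0.9, 0, 0.032, 0, 0, 0],
    [0.9, 0, 0.032, 0, 0, 0],
    [0.9, 0, 0.032, 0, 0, 0],
  ],
)

```text
clock: 21.62
eef_pos: [579.4, -199.5, 108.2]
tool_rot: [-1.57, -0.001, -1.536]
force: [0.3, -0.4, 0.6]
width: 22.2
```

>>> apply_moves(
  targets=[
    [0.9, 0, 0.032, 0, 0, 0],
    [0, 0, 0, 0, -0.8, 0],
    [0, 0, 0, 0, -0.8, 0],
    [0, 0, 0, 0, -0.8, 0],
    [0, 0, 0, 0, -0.8, 0],
    [0, 0.3, 0, 0, -0.8, 0],
    [0, 0.4, 0, 0, -0.77, 0],
    [0, 0, 0, 0, 0, 0],
  ],
)

```text
clock: 22.62
eef_pos: [581.1, -233.8, 79.0]
tool_rot: [-1.572, 0.001, -0.871]
force: [0.7, -0.2, -0.0]
width: 22.1
```

```bash
python3 -c "
from h import *
wcap((563,-211))
B=np.array((563,-211));d=np.array((np.cos(np.radians(130)),np.sin(np.radians(130))))
rows([(*(B-34*d),130,5)])"
```

```text
(np.float64(1.163762715754875), array([ 562.5, -210. ]), array([316., 209.]), 41)
t 22.675 p [ 581.8 -233.9   79.6] hd 130.0 w 22.4 F [ 0.1  0.3 -0.2]
[0.11, 1.86, 0.01] [0.0, 0.01, 0.0]
```

>>> apply_moves(
  targets=[
    [0.12, 0.5, 0.01, 0, 0, 0],
    [0, 0.8, 0, 0, 0, 0],
    [0, 0.54, 0, 0, 0, 0],
    [0, 0, 0, 0, 0, 0],
    [-0.13, 0, 0, 0, 0, 0],
    [-0.25, 0, 0, 0, 0, 0],
    [-0.3, 0, 0, 0, 0, 0],
    [-0.3, 0, 0, 0, 0, 0],
    [-0.3, 0, 0, 0, 0, 0],
  ],
)

```text
clock: 23.8
eef_pos: [552.5, -196.2, 5.6]
tool_rot: [-1.571, -0.0, -0.868]
force: [-0.4, -1.2, 0.1]
width: 22.5
```

```bash
python3 -c "
from h import *
wcap((540,-180))
s=read_state();a=np.array(s['eef_pos'])[:2]+29*np.array((np.cos(np.radians(130)),np.sin(np.radians(130))))
print(a)
k=np.array((506,-10))-92*np.array((.471,.883))
rows(fillet([a,k,(506,-10)],52),29,4.5)"
```

```text
(np.float64(10.253611527763095), array([ 533.3, -172.3]), array([315., 260.]), 60)
[ 532.40016681 -172.10750237]
t 23.85 p [ 551.  -194.3    5.3] hd 130.3 w 22.0 F [-1.4  1.5 -0.4]
[-0.3, 0.02, 0.01] [0.0, -0.05, -0.02]
[-0.3, 0.0, 0.0] [0.0, 0.0, 0.0]
[-0.3, 0.0, -0.0] [0.0, 0.0, 0.0]
[-0.3, 0.0, 0.0] [0.0, 0.0, 0.0]
[-0.3, 0.0, -0.0] [0.0, 0.0, 0.0]
[-0.3, 0.0, 0.0] [0.0, 0.0, 0.0]
[-0.18, -0.0, -0.08] [0.0, 0.96, 0.0]
[-0.18, -0.0, -0.08] [-0.0, 0.96, -0.0]
[-0.18, -0.0, -0.08] [-0.0, 0.96, 0.0]
[-0.18, -0.0, -0.08] [0.0, 0.96, 0.0]
[-0.18, -0.0, -0.08] [0.0, 0.96, -0.0]
[-0.18, -0.0, -0.08] [-0.0, 0.96, 0.0]
[-0.18, 0.0, -0.08] [0.0, 0.96, -0.0]
[-0.18, -0.0, -0.08] [0.0, 0.96, -0.0]
[-0.18, -0.0, -0.08] [-0.0, 0.96, 0.0]
[-0.28, 0.0, -0.0] [0.0, 0.0, -0.0]
[-0.28, 0.0, -0.0] [0.0, 0.0, 0.0]
[-0.28, 0.0, 0.0] [0.0, 0.0, 0.0]
[-0.28, 0.0, -0.0] [0.0, 0.0, 0.0]
[-0.28, 0.0, -0.0] [0.0, 0.0, 0.0]
```

>>> apply_moves(
  targets=[
    [-0.27, 0.02, 0, 0, 0, 0],
    [-0.3, 0, 0, 0, 0, 0],
    [-0.3, 0, 0, 0, 0, 0],
    [-0.3, 0, 0, 0, 0, 0],
    [-0.3, 0, 0, 0, 0, 0],
    [-0.3, 0, 0, 0, 0, 0],
    [-0.18, 0, -0.08, 0, 0.96, 0],
    [-0.18, 0, -0.08, 0, 0.96, 0],
    [-0.18, 0, -0.08, 0, 0.96, 0],
    [-0.18, 0, -0.08, 0, 0.96, 0],
  ],
)

```text
clock: 25.1
eef_pos: [481.9, -123.7, 4.5]
tool_rot: [-1.571, -0.0, -1.409]
force: [-0.3, 0.2, 0.2]
width: 22.1
```

>>> apply_moves(
  targets=[
    [-0.18, 0, -0.08, 0, 0.96, 0],
    [-0.18, 0, -0.08, 0, 0.96, 0],
    [-0.18, 0, -0.08, 0, 0.96, 0],
    [-0.18, 0, -0.08, 0, 0.96, 0],
    [-0.18, 0, -0.08, 0, 0.96, 0],
  ],
)

```text
clock: 25.72
eef_pos: [469.9, -86.8, 4.5]
tool_rot: [-1.571, -0.0, -2.079]
force: [-0.7, -0.0, -0.2]
width: 22.2
```

```bash
python3 -c "
from h import *
wcap((480,-60))
s=read_state();v=np.array(s['eef_pos'])[:2]-(506,-10);print('t',v@(.471,.883),'right',v@(.883,-.471))
rows([])"
```

```text
(np.float64(4.8521649107642295), array([484.8, -59.8]), array([315., 262.]), 61)
t -83.4545801156817 right 3.4283896674504
t 25.775 p [469.8 -85.2   4.3] hd 60.8 w 22.1 F [-0.1  1.2  0.2]
```

>>> apply_moves(
  targets=[
    [-0.25, 0, -0.03, 0, -0.13, 0],
    [-0.3, 0, -0.03, 0, 0, 0],
    [-0.3, 0, -0.02, 0, 0, 0],
    [-0.3, 0, 0, 0, 0, 0],
    [-0.3, 0, 0, 0, 0, 0],
    [-0.3, 0, 0, 0, 0, 0],
    [-0.3, 0, 0, 0, 0, 0],
    [-0.3, 0, 0, 0, 0, 0],
    [-0.3, 0, 0, 0, 0, 0],
    [-0.3, 0, 0, 0, 0, 0],
    [-0.3, 0, 0, 0, 0, 0],
    [-0.2, 0, 0, 0, 0, 0],
  ],
)

```text
clock: 27.28
eef_pos: [532.5, 37.0, 4.4]
tool_rot: [-1.571, 0.0, -2.056]
force: [0.1, -1.1, -0.3]
width: 21.8
```

```bash
python3 -c "
from h import *
wcap((546,65))
s=read_state();h=s['tool_rot'][2]+np.pi;d=np.array((np.cos(h),np.sin(h)));a=np.array(s['eef_pos'])[:2]+29*d;print(a)
rows(fillet([a,a+12*d,(576,255)],60),29,5.5)"
```

```text
(np.float64(1.0222432723296015), array([546.8,  64.4]), array([315., 262.]), 61)
[546.46319968  63.82646315]
t 27.325 p [533.   38.2   4.4] hd 62.3 w 22.2 F [ 1.1  0.2 -0. ]
[-0.03, -0.03, -0.0] [0.0, 0.0, -0.01]
[-0.18, 0.0, 0.07] [0.0, -0.84, 0.0]
[-0.18, 0.0, 0.07] [0.0, -0.84, 0.0]
[-0.18, -0.0, 0.07] [0.0, -0.84, -0.0]
[-0.27, -0.0, 0.0] [0.0, 0.0, 0.0]
[-0.27, -0.0, -0.0] [0.0, 0.0, 0.0]
[-0.27, -0.0, -0.0] [0.0, 0.0, 0.0]
[-0.27, -0.0, 0.0] [0.0, 0.0, 0.0]
[-0.27, -0.0, 0.0] [0.0, 0.0, 0.0]
[-0.27, -0.0, -0.0] [0.0, 0.0, 0.0]
[-0.27, -0.0, -0.0] [0.0, 0.0, 0.0]
[-0.27, -0.0, 0.0] [0.0, 0.0, 0.0]
[-0.27, -0.0, 0.0] [0.0, 0.0, 0.0]
[-0.27, -0.0, -0.0] [0.0, 0.0, 0.0]
[-0.27, -0.0, -0.0] [0.0, 0.0, 0.0]
[-0.27, -0.0, 0.0] [0.0, 0.0, 0.0]
[-0.27, -0.0, 0.0] [0.0, 0.0, 0.0]
[-0.27, -0.0, -0.0] [0.0, 0.0, 0.0]
[-0.27, -0.0, -0.0] [0.0, 0.0, 0.0]
[-0.27, -0.0, 0.0] [0.0, 0.0, 0.0]
```

>>> apply_moves(
  targets=[
    [-0.05, -0.03, 0, 0, 0, 0],
    [-0.17, 0, 0.07, 0, -0.84, 0],
    [-0.18, 0, 0.07, 0, -0.84, 0],
    [-0.18, 0, 0.07, 0, -0.84, 0],
    [-0.27, 0, 0, 0, 0, 0],
    [-0.3, 0, 0, 0, 0, 0],
    [-0.3, 0, 0, 0, 0, 0],
    [-0.3, 0, 0, 0, 0, 0],
    [-0.3, 0, 0, 0, 0, 0],
    [-0.3, 0, 0, 0, 0, 0],
    [-0.3, 0, 0, 0, 0, 0],
  ],
)

```text
clock: 28.7
eef_pos: [559.5, 137.5, 5.7]
tool_rot: [-1.571, -0.0, -1.704]
force: [0.5, 0.3, 0.4]
width: 22.3
```

```bash
python3 -c "
from h import *
wcap((568,165));rows([(576,255,82)],29,6.5)"
```

```text
(np.float64(4.863232486324671), array([563.6, 167.1]), array([315., 264.]), 59)
t 28.75 p [559.6 140.    5.5] hd 82.5 w 22.2 F [ 0.4  2.2 -0.7]
[-2.18, -0.02, 0.02] [0.0, 0.06, -0.01]
```

>>> apply_moves(
  targets=[
    [-0.25, 0, 0, 0, 0, 0],
    [-0.3, 0, 0, 0, 0, 0],
    [-0.3, -0.02, 0, 0, 0, 0],
    [-0.3, -0.01, 0, 0, 0, 0],
    [-0.3, 0, 0.01, 0, 0, 0],
    [-0.3, 0, 0.01, 0, 0, 0],
    [-0.25, 0, 0, 0, 0, 0],
    [-0.15, 0, 0, 0, 0, 0],
    [-0.05, 0, 0, 0, 0, 0],
    [0, 0, 0, 0, 0, 0],
  ],
)

```text
clock: 30.0
eef_pos: [571.9, 223.6, 6.9]
tool_rot: [-1.571, -0.0, -1.705]
force: [0.0, 0.6, -0.6]
width: 21.7
```

>>> apply_moves(
  targets=[
    [0.2, 0, 0, 0, 0, 0],
    [0.25, -0.5, 0, 0, 0, 0],
    [0.2, -1, 0, 0, 0, 0],
    [0.2, -1, 0, 0, 0, 0],
    [0.5, -1, 0, 0, 0, 0],
    [0.9, -0.3, 0, 0, 0, 0],
    [0.9, 0, 0, 0, 0, 0],
    [0.9, 0, 0, 0, 0, 0],
    [0, 0, 0, 0, 0, 0],
    [0, 0, 0, 0, 0, 0],
  ],
)

```text
clock: 31.25
eef_pos: [550.5, 63.1, 159.8]
tool_rot: [-1.57, 0.001, -1.706]
force: [-0.9, 0.5, 0.0]
width: 22.0
```

```bash
python3 -c "
from h import *
cv2.imwrite('pics/w6.png',get_image('wrist')[:,:,::-1])
im=get_image('top');caps(im);cv2.imwrite('pics/t6.png',im[:,:,::-1])
rows([])"
```

```text
white [292.1 212.7] [ 34  21 254] z16 [633.1  80.8] z58 [627.4  79.2]
white [351.9 232.1] [ 19  17 254] z16 [587.2 -53.4] z58 [582.9 -51. ]
white [372.  464.7] [ 17  27 289] z16 [ 77.3 -87.2] z58 [ 88.5 -83.7]
white [290.4 472.4] [ 13  20 137] z16 [64.  90.7] z58 [75.6 88.8]
turq [463.9 316. ] [ 19  19 275] z16 [ 395.7 -299.4] z58 [ 397.2 -289.4]
turq [424.6 321.2] [ 20  19 275] z16 [ 385.5 -211.3] z58 [ 387.3 -204.1]
t 31.35 p [550.5  64.2 159.2] hd 82.4 w 22.3 F [ 0.3  0.2 -0.1]
```

View pics/w6.png

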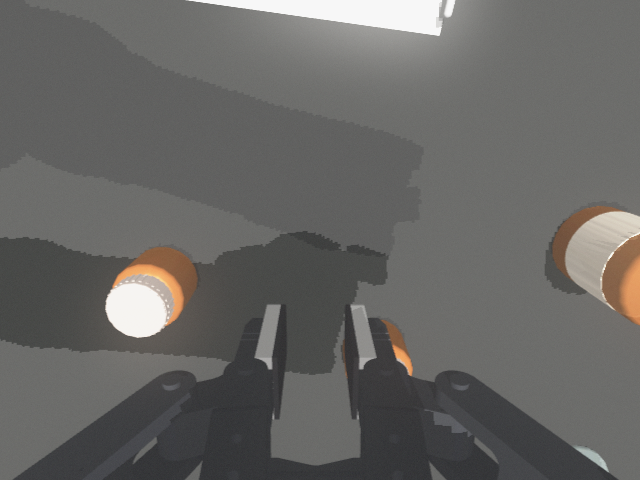

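View pics/t6.png

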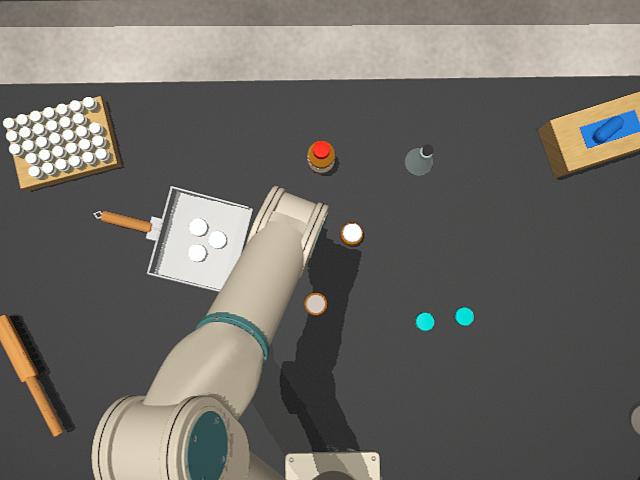

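The top view shows all three caps inside the pan, at (199,227), (218,240) and (198,253), well behind the lip. The jars, bottle, flask and turquoise caps are where they started, and the arm is clear.

```bash
python3 -c "
from cell import *
print(finish_job())"
```

```text
the job is handed in; nothing more can be done
None
```

All three dirty caps are in the dustpan, and the job was handed in at about 31 s of the 64 s allowed. I pushed each cap along the bench in a notch formed by the two partly open fingers. I took the near cap first, then the other two one at a time between the two jars and over the lip.

**Caps:** the last top view shows all three lying flat in the pan and apart from each other, well behind the lip.

**Other objects:** the measured positions of jar_a and both turquoise caps changed by less than 0.5 mm. I checked jar_b, the flask and the bottle only by eye in the last picture, and they looked unmoved.

**Forces:** readings stayed within about 2.5 N, which is near sensor noise. They were only sampled at the end of each move and when I took measurements. At hand-in the gripper was about 160 mm above the bench, touching nothing.

No check failed. The last wrist picture did not show the caps, so the final check on them rests on the top view alone.

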